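# Find the badly packed glass ball by its rattle

### The job

One of the three taped boxes in the plywood dispatch tray was packed badly: its glass ball is loose inside. Lift the boxes one at a time and shake each end to end until you find the one that rattles, then set that box down gently, lid up, in the red repacking tray. The two good boxes must end lid up in their own compartments of the dispatch tray; put every box down gently and leave the other things on the bench alone.

Things in the scene. Friction and masses are not known exactly. Their poses are not given: they have to be found in the camera images.
- box_1_mid (a point): closed, taped, opaque brown card box, rigid, 150 x 62 x 60 mm (long x wide x high); this point is its centre, 30 mm above its underside. x along its length, y across its width, z up through its taped lid. Starts lid up in compartment 1, up to 12 mm off centre, parallel to the compartment. Its weight, 0.35 to 0.5 kg with contents, differs from box to box and says nothing about the contents.
- box_2_mid (a point): closed, taped, opaque brown card box, rigid, 150 x 62 x 60 mm (long x wide x high); this point is its centre, 30 mm above its underside. x along its length, y across its width, z up through its taped lid. Starts lid up in compartment 2, up to 12 mm off centre, parallel to the compartment. In just one of the three boxes, a different one each time, a 50 mm, 0.16 kg glass ball lies loose and can roll 94 mm end to end.
- box_3_mid (a point): closed, taped, opaque brown card box, rigid, 150 x 62 x 60 mm (long x wide x high); this point is its centre, 30 mm above its underside. x along its length, y across its width, z up through its taped lid. Starts lid up in compartment 3, up to 12 mm off centre, parallel to the compartment. The boxes that are packed well have nothing that moves and balance at their centre. Sides bear a 60 N grip.
- bay_1 (a point): centre of the inner floor of compartment 1 (the +y one) of the plywood dispatch tray; the tray is fixed, 202 x 402 mm, its rim and its thin dividers stand 18 mm above this floor. Compartment 190 mm along x, 126 mm along y; z up. Home of box_1.
- bay_2 (a point): centre of the inner floor of compartment 2 (the middle one) of the plywood dispatch tray; the tray is fixed, 202 x 402 mm, its rim and its thin dividers stand 18 mm above this floor. Compartment 190 mm along x, 126 mm along y; z up. Home of box_2.
- bay_3 (a point): centre of the inner floor of compartment 3 (the -y one) of the plywood dispatch tray; the tray is fixed, 202 x 402 mm, its rim and its thin dividers stand 18 mm above this floor. Compartment 190 mm along x, 126 mm along y; z up. Home of box_3.
- repack_in (a point): centre of the inner floor of the empty red plastic repacking tray, fixed, 212 x 142 mm outside, 200 mm along x and 130 mm along y inside; its rim stands 22 mm above this floor. z up.
- torch_edge (a point): middle of the robot-side top edge of the wooden board (18 mm thick, 150 mm along x, 200 mm along y) that carries a fixed glass-working bench torch, 165 mm high. Bystander.
- bowl: loose terracotta bowl, 136 mm across, 55 mm high; origin at the centre of its foot. Bystander.
- paddle_mid (a point): middle of a loose graphite paddle with a wooden handle, 220 mm long (along its x), 50 mm wide, 25 mm high, lying on the bench. Bystander.
- rod_tips (a point): the +x tips, 35 mm up, of coloured glass rods lying on a fixed sheet-steel rod rest, all together 290 mm along x (they run to -x from this point), 110 mm along y, 42 mm high. Bystander.
Mind the look-alikes: they are no part of the job. Leave any blue or purple look-alike of the part that bears box_3_mid alone.

How it is judged:
By the outcome, as a careful person would: the job done as asked, in the order asked, and still so for the second after the job is handed in, with the robot touching nothing.
It also fails if it takes over 70 s, if anything falls off the work surface, if the arm or the gripper's body presses on something with over 40 N, if the wrist force passes 120 N, or if a joint passes its speed limit or range.

### The arm

A 6-joint arm with a two-finger parallel gripper is mounted at the origin on the work surface. World frame = base frame: x ahead of the robot, y to its left, z up, the work surface at z = 0. Lengths are in mm, angles in degrees, forces in N, time in s.
With the tool pointing down it reaches from about 325 to 900 mm from the base axis. Payload 6.1 kg.
Tool frame: the origin (TCP) lies on the centre line of the jaws, within the pads' length; the fingertips stand 19 mm ahead of it and the grasp point (between the pads) is the TCP; z points along the fingers, x is the direction in which the jaws open and shut, and the axes are right-handed (so a half turn about z gives the same grasp; the last joint's range is limited). The gripper opens to 85 mm and grips with 20 to 120 N. Pads are 22 mm wide; open, the fingers measure 114 mm over their backs; the gripper's body (76 mm by 85 mm) begins 54 mm behind the grasp point. The pads swing forward as they close: fully open they stand 13 mm farther back than shut.
Start: joints at [-71.511, 12.628, 87.462, -0, 79.91, -7.225], TCP at [271.17, -563.101, 250.3] pointing down, gripper open.
Joint ranges: [-170.65, 170.65], [-52.31, 119.04], [5.05, 147.46], [-71.25, 251.25], [11.57, 151.72], [-153.62, 153.62]. Speed limits (degrees/s): [147.25, 147.25, 172.46, 180, 180, 180].

### API

Orientations are given as [roll, pitch, yaw] about the fixed x, y, z axes, in that order (R = Rz(yaw) Ry(pitch) Rx(roll)).
In Python, from bench import status, optics, bot gives the robot as it stands.
- The arm moves only by the tool play_rows, never from a script. Its argument "motion" is a list of rows, each a list of 3 entries, a list of its own where there are three numbers: the finger opening in mm, from 0 to 85.4, then the shift along the world's x, y, z in mm, then the turn about the world's z in rad. A call has 1 to 10 rows; each row shifts and turns the commanded pose from where the row before left it; what a row does not reach is not made up. A row lasts 1/10 s, in which the tool goes at most 50 mm and 8.59 degrees, less where a joint would pass 70% of its speed; a pose out of reach is approached as far as the arm can. A call is refused whole if a number of a shift passes 50 or a number of a turn 0.15, either way. A call with a gripper value outside its range is refused whole. The fingers move at their own pace and stop on an object; "force" is the grip in N (left out, the last holds). Time passes only in rows, so rows that do not move let the fingers close. It gives the time, the measured TCP pose, the force and the opening at its end, in the units of the state.
- status.sense(): the state, without advancing time (a new reading comes with each control period).
- optics.read_camera(name): name is "side" or "top"; returns a dict with "img" (420x560x3 uint8, red, green, blue), "range_z" (420x560 float32, mm along the optical axis (not along the pixel's ray), 0 where there is no reading), "fx", "fy", "cx", "cy" (pixels), "T" (4x4, takes a point from camera to world coordinates). Camera axes: x right, y up, looking along -z (the intrinsics and any distortion apply to the point x, -y, -z); pixel columns grow to the right and rows downward; lengths in mm; the calibration is good to about 2 mm. A picture is of the moment at which its call begins.
- bot.close_job(): hands the job in, once; it reports no verdict.
The state is a dict: "time": time; "joint_pos": joint angles; "dq": joint speeds; "effort": joint torques, N m; "position": TCP position; "tcp_rot": TCP orientation; "force": force on the tool from outside, world axes, zero at the start; "moment": the same for the moment, N m; "gripper_width": opening from 0.0 (shut) to 1.0 (fully open).
Only numpy, scipy, OpenCV 4.12 (cv2) and the standard library are available. Lean on these libraries where they do the work, as an engineer would, in place of code of your own. Each camera call takes 0.05 s, during which the arm holds its last target.

## Working session

There is one attempt and no reset: what is moved stays moved. The work goes in short steps, Python scripts to look and compute and a tool call to move; the robot and the scene stay as the last step left them, time stands still between calls to the robot, and variables do not carry over. Pictures are saved under pics/ and viewed, and the job is handed in when it is done.

Besides the shell and the picture viewer there is one more tool, called after ">>>" as name(argument=value, ...) on one line, values as JSON. play_rows: Moves the arm, as the interface text tells. Its arguments: {"type":"object","properties":{"motion":{"type":"array","items":{"type":"array"}},"force":{"type":"number"}},"required":["motion"]}

```bash
ls; mkdir -p pics
python3 - <<'E'
from bench import status, optics, bot
import cv2
print(status.sense())
for n in ("side","top"):
    c=optics.read_camera(n); cv2.imwrite(f"pics/{n}0.png",c["img"][:,:,::-1]); print(n,c["fx"],c["fy"],c["cx"],c["cy"],c["T"].tolist(),[k for k in c])
E
```

```text
pics
{'time': 0.0, 'joint_pos': array([-7.15115238e+01,  1.26766770e+01,  8.75254601e+01, -1.72558351e-03,
        7.99110552e+01, -7.22516835e+00]), 'dq': array([-0.0169961 , -0.02567542, -0.06120248, -0.10995939, -0.07279007,
        0.01377859]), 'effort': array([-5.68097512e-04, -4.96888268e+01, -3.89406002e+01, -3.83656597e-04,
        1.11520471e-02,  1.00739022e-06]), 'position': array([ 270.97450962, -562.56806719,  249.18651234]), 'tcp_rot': array([-1.79987449e+02,  1.12507146e-01, -6.42860391e+01]), 'force': array([-0.24877381, -0.17759707, -0.28861112]), 'moment': array([ 0.0165465 , -0.03986864,  0.03753492]), 'gripper_width': 1.0007474043363553}
side 478.03229102710566 478.03229102710566 276.8646351487569 216.95466159338304 [[-0.9533961649176843, 0.12713739752571906, -0.2736271822583407, 73.06031954375388], [-0.30087159089975757, -0.4686186210247706, 0.8305858617977384, 1399.2631094275405], [-0.022628267934176185, 0.8742040209122981, 0.48503122715044794, 894.5944195135496], [0.0, 0.0, 0.0, 1.0]] ['img', 'range_z', 'fx', 'fy', 'cx', 'cy', 'T']
top 520.5228016920045 520.5228016920045 273.3082276655395 208.0369638667001 [[0.023485299223835746, 0.9936227692076658, -0.1102825155337731, 365.0512383909666], [-0.9995959694496933, 0.021572311470856382, -0.018507653490715942, -4.842745194673635], [-0.01601057713809699, 0.1106726158084933, 0.9937279474432683, 1820.4050029067482], [0.0, 0.0, 0.0, 1.0]] ['img', 'range_z', 'fx', 'fy', 'cx', 'cy', 'T']
```

View pics/side0.png

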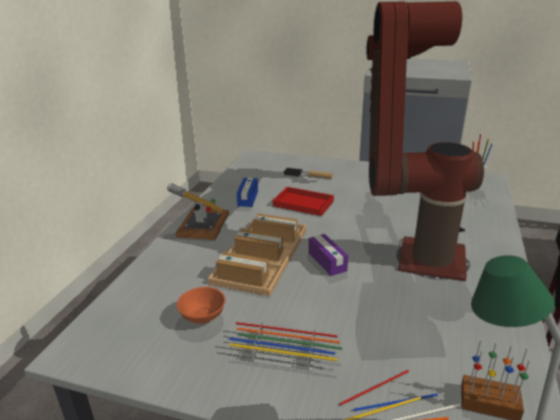

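View pics/top0.png

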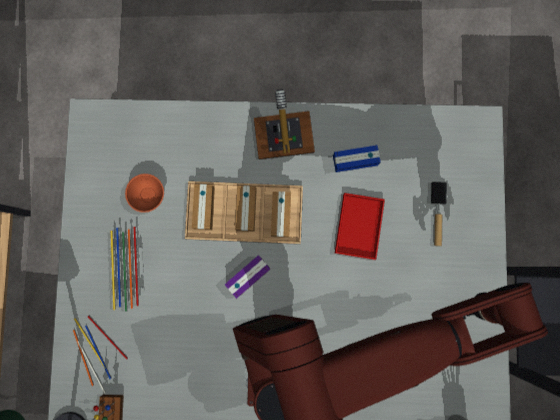

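The top view shows the dispatch tray at columns 186–300, rows 183–241, with three boxes near columns 204, 245 and 281. The red tray is at 336–383, 193–259, and the blue and purple look-alikes are at (356,158) and (247,277). Next I measure them.

```bash
cat > h.py <<'E'
import numpy as np, cv2
from bench import status, optics, bot
def cloud(n):
    c=optics.read_camera(n); d=c["range_z"].astype(float); v,u=np.mgrid[:420,:560]
    P=np.stack([(u-c["cx"])*d/c["fx"],-(v-c["cy"])*d/c["fy"],-d],-1)
    W=P@c["T"][:3,:3].T+c["T"][:3,3]; W[d==0]=np.nan
    return c["img"],W
def rect(p):
    r=cv2.minAreaRect(p[:,:2].astype(np.float32)); return np.round(r[0],1),np.round(r[1],1),round(r[2],1)
E
python3 - <<'E'
from h import *
img,W=cloud("top")
cv2.imwrite("pics/crop.png",cv2.resize(img[130:290,170:400],None,fx=3.4,fy=3.4,interpolation=cv2.INTER_CUBIC)[:,:,::-1])
for nm,(u0,u1,v0,v1) in dict(b1=(190,222,178,240),b2=(230,262,178,240),b3=(266,297,178,240),blue=(325,390,140,178),purple=(215,280,245,305)).items():
    p=W[v0:v1,u0:u1].reshape(-1,3); p=p[p[:,2]>45]; m=np.median(p[:,2]); q=p[abs(p[:,2]-m)<6]
    print(nm,len(q),m.round(1),rect(q))
R=img.astype(int); red=(R[...,0]>120)&(R[...,1]<60); red[:, :300]=0
p=W[red]; print("red",rect(p),np.percentile(p[:,2],[2,50,98]), [np.median(W[205:245,345:375,2])])
p=W[175:250,180:306].reshape(-1,3); q=p[(p[:,2]>9)&(p[:,2]<40)]; print("tray",rect(q))
print("floor",W[215,[214,236,255,272,293]].round(1), "rim", W[212,[187,299]].round(1), W[[184,239],234].round(1))
q=p[p[:,2]>4]; print(np.histogram(q[:,2],bins=np.arange(4,90,4)))
for nm,(u0,u1,v0,v1) in dict(torch=(245,320,85,165),bowl=(115,170,165,220)).items():
    p=W[v0:v1,u0:u1].reshape(-1,3); p=p[p[:,2]>12]; print(nm,p.min(0),p.max(0))
E
```

```text
b1 688 65.8 (array([560.5, 271.2]), array([ 63.5, 149.9]), 89.3)
b2 695 66.1 (array([558.3, 123.4]), array([ 62.8, 151.1]), 88.8)
b3 668 66.2 (array([540.4,   2.7]), array([ 62.4, 150.8]), 89.0)
blue 665 60.2 (array([ 741.9, -255.4]), array([ 63.9, 152.1]), 10.9)
purple 687 60.4 (array([326.3, 110.5]), array([ 62.4, 150.5]), 42.2)
red (array([ 512.4, -271.6]), array([129.8, 220.3]), 78.2) [nan nan nan] [np.float64(nan)]
tray (array([550.9, 137.9]), array([261.1, 440.4]), 1.3)
floor [[537.4 236.6   5.1]
 [534.2 154.6  56.2]
 [540.4  92.5   6.4]
 [535.8  31.7  67.6]
 [542.6 -40.4  13.7]] rim [[544.2 328.9  22.1]
 [554.1 -61.2   9.3]] [[645.7 167.8  25.8]
 [454.7 163.4   6.9]]
(array([1507,  915,  361,  219,  282,  235,  123,   42,   14,   17,   10,
          9,   41,  159,  587,  857,  604,  198,   23,    0,    0]), array([ 4,  8, 12, 16, 20, 24, 28, 32, 36, 40, 44, 48, 52, 56, 60, 64, 68,
       72, 76, 80, 84, 88]))
torch [ 738.0792675  -119.20967542   12.03384166] [943.60313644 110.28399765 173.15898544]
bowl [521.72926139 399.22395784  12.01176357] [705.06452484 560.85903673  69.77740777]
```

View pics/crop.png

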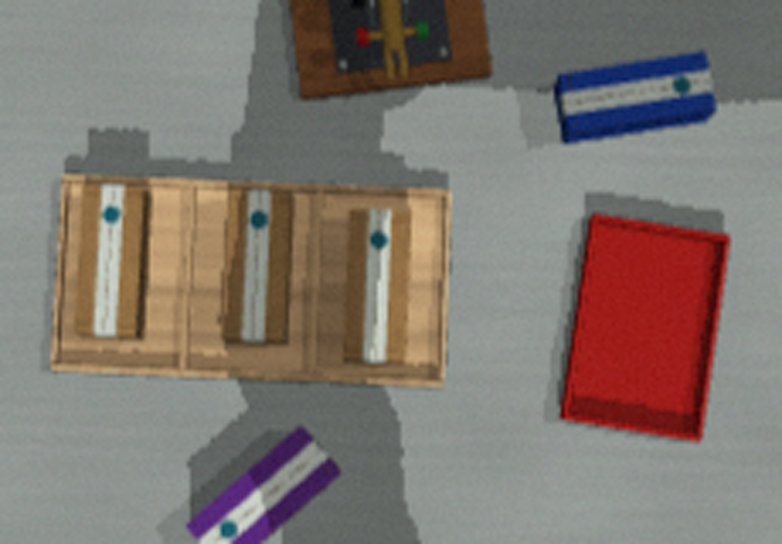

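The crop shows the three boxes lid up, each with a tape strip and a teal dot toward +x. The tray corners are at about (63,177), (450,187), (443,384) and (52,371) in the crop, and the red tray's corners at (594,214), (729,236), (700,440) and (561,419). I'll use these edges to refine the yaw and centres by intersecting pixel rays with planes of known height.

```bash
cat >> h.py <<'E'
def onplane(c,uv,z):
    uv=np.asarray(uv,float); r=np.stack([(uv[:,0]-c["cx"])/c["fx"],-(uv[:,1]-c["cy"])/c["fy"],-np.ones(len(uv))],-1)@c["T"][:3,:3].T
    o=c["T"][:3,3]; return o+r*((z-o[2])/r[:,2])[:,None]
E
python3 - <<'E'
from h import *
c=optics.read_camera("top")
img=c["img"]
f=lambda pts:[(170+(x+.5)/3.4-.5,130+(y+.5)/3.4-.5) for x,y in pts]
def show(n,pts,z):
    P=onplane(c,f(pts),z)[:,:2]; print(n,"ctr",P.mean(0).round(1),"\n",P.round(1).tolist())
    e=[np.degrees(np.arctan2(*(P[(i+1)%4]-P[i])[::-1])).round(1) for i in range(4)]; l=[np.linalg.norm(P[(i+1)%4]-P[i]).round() for i in range(4)]; print(e,l)
show("tray",[(63,177),(450,187),(443,384),(52,371)],24)
show("red",[(594,214),(729,236),(700,440),(561,419)],26)
for n,(u0,u1) in dict(b1=(192,216),b2=(233,258),b3=(268,294)).items():
    sub=img[178:240,u0:u1].astype(int)
    m=(sub.min(-1)>140)&(sub.max(-1)-sub.min(-1)<40)
    v,u=np.nonzero(m); P=onplane(c,np.c_[u+u0,v+178],66)[:,:2]
    print(n,len(P),rect(P)); k=np.polyfit(P[:,0],P[:,1],1); print(np.degrees(np.arctan(k[0])),P.min(0),P.max(0))
# floor depth avg
d=cloud("top")[1]
print(np.nanmedian(d[200:230,214:220,2]),np.nanmedian(d[190:235,340:375,2]),np.isnan(d[...,2]).mean(), np.nanmedian(d[205:240,345:372].reshape(-1,3),0))
E
```

```text
tray ctr [549.2 131.3] 
 [[650.7, 328.9], [648.6, -69.5], [446.7, -65.9], [450.8, 331.8]]
[np.float64(-90.3), np.float64(179.0), np.float64(89.4), np.float64(-0.8)] [np.float64(398.0), np.float64(202.0), np.float64(398.0), np.float64(200.0)]
red ctr [ 509.4 -270.4] 
 [[623.5, -216.9], [603.8, -354.3], [396.2, -325.2], [414.0, -185.4]]
[np.float64(-98.2), np.float64(172.0), np.float64(82.7), np.float64(-8.5)] [np.float64(139.0), np.float64(210.0), np.float64(141.0), np.float64(212.0)]
b1 257 (array([561.6, 272. ]), array([ 21.9, 151. ]), 88.9)
-0.87488924875228 [486.24107776 260.76865883] [637.07914746 283.292223  ]
b2 23 (array([542.6, 123.5]), array([85.3, 13.6]), 1.7)
3.992641368649753 [500.03423013 117.52745786] [585.08145785 131.53872652]
b3 151 (array([568.8,  -2. ]), array([ 37.6, 200.1]), 80.2)
-5.443489454083158 [468.72124978 -36.98581823] [664.28979585  13.38968711]
5.771357160491107 6.265811823196941 0.004005102040816327 [ 523.71328334 -267.4132608     6.73052593]
```

>>> play_rows(motion=[[85,[19.2,40.4,0],-0.0463],[85,[19.2,40.4,0],-0.0463],[85,[19.2,40.4,0],-0.0463],[85,[19.2,40.4,0],-0.0463],[85,[19.2,40.4,0],-0.0463],[85,[19.2,40.4,0],-0.0463],[85,[19.2,40.4,0],-0.0463],[85,[19.2,40.4,0],-0.0463],[85,[19.2,40.4,0],-0.0463],[85,[19.2,40.4,0],-0.0463]], force=50)

```text
time: 1.25
position: [463.6, -157.4, 250.5]
tcp_rot: [-180.0, -0.0, -90.9]
force: [0.2, -0.4, -0.1]
gripper_width: 0.991
```

>>> play_rows(motion=[[85,[19.2,40.4,0],0],[85,[19.2,40.4,0],0],[85,[19.2,40.4,0],0],[85,[19.2,40.4,-20],0],[85,[0,0,-40],0],[85,[0,0,-40],0],[85,[0,0,-30],0],[85,[0,0,0],0],[85,[0,0,0],0]])

```text
time: 2.15
position: [539.9, 2.5, 120.6]
tcp_rot: [179.9, 0.0, -90.8]
force: [1.0, 0.4, 0.7]
gripper_width: 0.993
```

>>> play_rows(motion=[[85,[0,0,-30],0],[85,[0,0,-25],0],[85,[0,0,-12],0],[85,[0,0,-5],0],[85,[0,0,0],0],[50,[0,0,0],0],[50,[0,0,0],0],[50,[0,0,0],0],[50,[0,0,0],0],[50,[0,0,0],0]])

```text
time: 3.15
position: [541.4, 2.4, 50.1]
tcp_rot: [-179.8, -0.0, -90.8]
force: [-0.4, 1.0, 6.2]
gripper_width: 0.721
```

Run:
```python
from h import *
s=status.sense(); print(s["gripper_width"]*85.4,s["position"],s["force"],s["moment"])
c=optics.read_camera("side"); cv2.imwrite("pics/s1.png",cv2.resize(c["img"][170:310,180:380],None,fx=4,fy=4,interpolation=cv2.INTER_CUBIC)[:,:,::-1])
```

```text
61.55548702623019 [541.3678764    2.43930285  50.0766813 ] [-0.39730123  1.03771408  6.15234079] [ 0.2290458   0.12700409 -0.01287892]
```

View pics/s1.png

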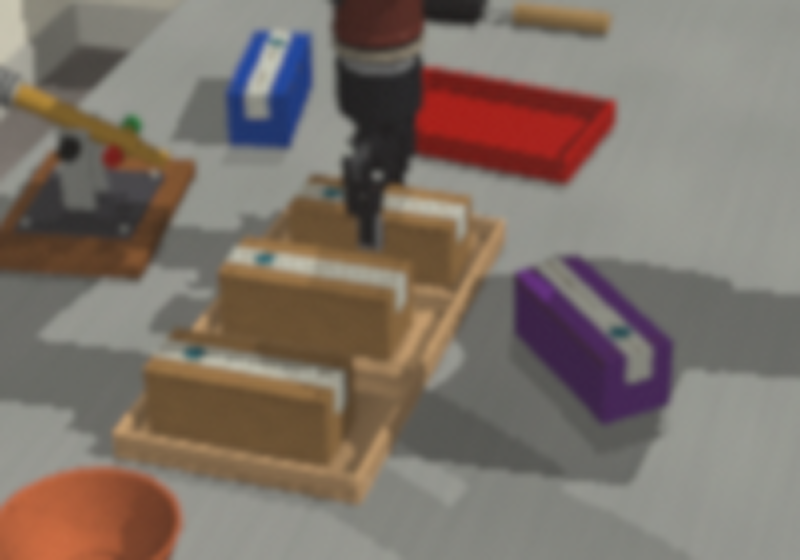

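The gripper has closed to 61.6 mm on box 3, with the finger at crop (370,230). Now I lift it.

>>> play_rows(motion=[[50,[0,0,5],0],[50,[0,0,10],0],[50,[0,0,20],0],[50,[0,0,25],0],[50,[0,0,25],0],[50,[0,0,15],0],[50,[0,0,0],0],[50,[0,0,0],0],[50,[0,0,0],0],[50,[0,0,0],0]])

```text
time: 4.2
position: [538.9, 2.6, 146.6]
tcp_rot: [179.8, 0.0, -90.8]
force: [0.0, 0.1, -4.2]
gripper_width: 0.72
```

Run:
```python
from h import *
s=status.sense(); print(s["gripper_width"]*85.4,s["position"],s["force"],s["moment"])
```

```text
61.527577941603084 [538.8628511    2.63564811 146.62559349] [ 0.04768409  0.09091641 -4.24545086] [-0.01130601 -0.00521853 -0.0067078 ]
```

>>> play_rows(motion=[[50,[40,0,0],0],[50,[40,0,0],0],[50,[-40,0,0],0],[50,[-40,0,0],0],[50,[-40,0,0],0],[50,[40,0,0],0],[50,[40,0,0],0],[50,[0,0,0],0]])

```text
time: 5.0
position: [582.7, 2.2, 147.2]
tcp_rot: [-179.9, -0.0, -90.8]
force: [0.4, -0.2, -3.3]
gripper_width: 0.716
```

Run:
```python
from h import *
s=status.sense(); print(s["gripper_width"]*85.4,s["position"],s["force"],s["moment"])
```

```text
61.17641792033006 [582.65461101   2.21863997 147.21841169] [ 0.37787515 -0.24442181 -3.2582506 ] [ 0.02327385  0.06027916 -0.03612662]
```

>>> play_rows(motion=[[50,[0,0,0],0],[50,[0,0,0],0],[50,[0,0,0],0]])

```text
time: 5.3
position: [579.2, 2.6, 147.8]
tcp_rot: [179.9, 0.0, -90.8]
force: [-0.1, -0.6, -4.2]
gripper_width: 0.718
```

Run:
```python
from h import *
s=status.sense(); print(s["gripper_width"]*85.4,s["position"],s["force"],s["moment"])
```

```text
61.33983279818995 [579.22576267   2.59584149 147.82003276] [-0.06668432 -0.57614411 -4.20162173] [0.00234091 0.0664196  0.02572467]
```

>>> play_rows(motion=[[50,[-40,0,0],0],[50,[-40,0,0],0],[50,[40,0,0],0],[50,[40,0,0],0],[50,[40,0,0],0],[50,[-40,0,0],0],[50,[0,0,0],0],[50,[0,0,0],0],[50,[0,0,0],0],[50,[0,0,0],0]])

```text
time: 6.3
position: [580.9, 2.4, 150.0]
tcp_rot: [-179.8, -0.0, -90.8]
force: [-0.5, -0.4, -3.6]
gripper_width: 0.722
```

Run:
```python
from h import *
s=status.sense(); print(s["gripper_width"]*85.4,s["position"],s["force"],s["moment"])
```

```text
61.63469078747478 [580.88489612   2.37292443 149.99210871] [-0.5280312  -0.4203591  -3.60297284] [-0.03780322 -0.03067212  0.01581489]
```

```bash
cat >> h.py <<'E'
def samp(n=10):
    L=[]
    for i in range(n):
        optics.read_camera("top"); s=status.sense(); L.append(np.r_[s["force"],s["moment"]])
    L=np.array(L); print(s["time"],s["position"].round(1),round(s["gripper_width"]*85.4,1)); print("mean",L.mean(0).round(3)); print("std ",L.std(0).round(3)); print("My",L[:,4].round(3))
E
python3 -c "
from h import *
samp()"
```

```text
6.8 [580.    2.5 148.3] 61.1
mean [-1.56e-01 -2.42e-01 -3.78e+00 -1.00e-03  2.60e-02 -3.00e-03]
std  [0.469 0.629 0.428 0.02  0.062 0.024]
My [ 0.03   0.109  0.091 -0.038 -0.069 -0.037  0.014  0.089  0.093 -0.019]
```

```bash
python3 -c "
from h import *
samp(14)"
```

```text
7.5 [580.    2.5 148.3] 61.3
mean [ 1.970e-01 -1.060e-01 -4.183e+00 -9.000e-03 -4.000e-03  2.000e-03]
std  [0.371 0.478 0.703 0.034 0.043 0.031]
My [-0.022 -0.029  0.032  0.024  0.044 -0.018 -0.005 -0.053 -0.054  0.031
  0.026  0.08  -0.035 -0.077]
```

>>> play_rows(motion=[[50,[-45,0,0],0],[50,[-45,0,0],0],[50,[45,0,0],0],[50,[45,0,0],0],[50,[-45,0,0],0],[50,[-45,0,0],0],[50,[0,0,0],0]])

```text
time: 8.2
position: [481.9, 3.6, 143.0]
tcp_rot: [179.2, 0.1, -90.8]
force: [0.3, -0.1, -3.9]
gripper_width: 0.718
```

```bash
python3 -c "
from h import *
samp(24)"
```

```text
9.4 [490.    2.5 148.3] 61.3
mean [ 2.160e-01 -2.480e-01 -3.856e+00 -4.000e-03  1.000e-03  4.000e-03]
std  [0.511 0.452 0.557 0.031 0.059 0.021]
My [-0.068 -0.11  -0.093  0.026  0.098 -0.007 -0.03  -0.052  0.009  0.075
  0.06   0.025 -0.044 -0.053 -0.019  0.095  0.048  0.045 -0.049  0.02
 -0.077  0.016  0.047  0.059]
```

>>> play_rows(motion=[[50,[27,0,0],0],[50,[27,0,0],0],[50,[0,0,-20],0],[50,[0,0,-30],0],[50,[0,0,-25],0],[50,[0,0,-10],0],[50,[0,0,0],0],[50,[0,0,0],0],[50,[0,0,0],0]])

```text
time: 10.3
position: [545.5, 2.3, 65.1]
tcp_rot: [-179.8, -0.0, -90.8]
force: [0.2, 0.0, -3.6]
gripper_width: 0.714
```

Run:
```python
from h import *
s=status.sense(); print(s["gripper_width"]*85.4,s["position"],s["force"],s["moment"])
c=optics.read_camera("side"); cv2.imwrite("pics/s2.png",cv2.resize(c["img"][170:310,180:380],None,fx=4,fy=4,interpolation=cv2.INTER_CUBIC)[:,:,::-1])
```

```text
60.9691859319178 [545.45442914   2.28348324  65.12574763] [ 0.16645417  0.04540201 -3.60946717] [0.03514028 0.07657353 0.01476808]
```

View pics/s2.png

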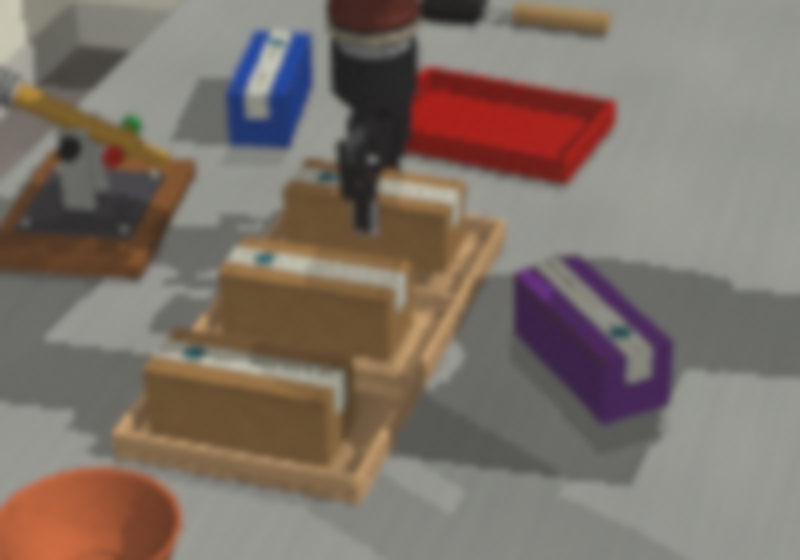

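Box 3 hangs level just above its compartment, at crop (375,220). Lowering slowly.

>>> play_rows(motion=[[50,[0,0,-5],0],[50,[0,0,-4],0],[50,[0,0,-2],0],[50,[0,0,-1],0],[50,[0,0,-0.7],0],[50,[0,0,0],0],[50,[0,0,0],0]])

```text
time: 11.05
position: [544.0, 2.5, 50.7]
tcp_rot: [-180.0, 0.0, -90.8]
force: [-0.3, 0.1, -2.4]
gripper_width: 0.718
```

>>> play_rows(motion=[[50,[0,0,-0.7],0],[50,[0,0,-0.7],0],[50,[0,0,0],0],[50,[0,0,0],0]])

```text
time: 11.45
position: [544.4, 2.5, 50.1]
tcp_rot: [-180.0, -0.0, -90.8]
force: [-2.6, 0.2, 6.1]
gripper_width: 0.719
```

>>> play_rows(motion=[[85,[0,0,0],0],[85,[0,0,0],0],[85,[0,0,0],0],[85,[0,0,0],0],[85,[0,0,25],0],[85,[0,0,40],0],[85,[5,40,20],0],[85,[5,41,0],0],[85,[4.5,40,-10],0],[85,[0,0,-30],0]])

```text
time: 12.45
position: [561.9, 128.1, 97.8]
tcp_rot: [-179.5, 0.1, -90.6]
force: [1.3, -0.4, -0.6]
gripper_width: 0.993
```

>>> play_rows(motion=[[85,[0,0,-25],0],[85,[0,0,-13],0],[85,[0,0,-5],0],[85,[0,0,-2],0],[85,[0,0,0],0],[50,[0,0,0],0],[50,[0,0,0],0],[50,[0,0,0],0],[50,[0,0,0],0],[50,[0,0,0],0]])

```text
time: 13.45
position: [559.6, 123.6, 50.7]
tcp_rot: [-179.9, 0.0, -90.8]
force: [-0.8, -0.1, 5.9]
gripper_width: 0.717
```

Run:
```python
from h import *
s=status.sense(); print(s["gripper_width"]*85.4,s["position"],s["tcp_rot"],s["force"],s["moment"])
c=optics.read_camera("side"); cv2.imwrite("pics/s3.png",cv2.resize(c["img"][170:310,180:380],None,fx=4,fy=4,interpolation=cv2.INTER_CUBIC)[:,:,::-1])
```

```text
61.27096576168817 [559.58508269 123.57010273  50.66185641] [-1.79861839e+02  1.47553276e-02 -9.08222308e+01] [-0.78734549 -0.06142501  5.87934041] [ 0.12831969  0.18147675 -0.0911034 ]
```

View pics/s3.png

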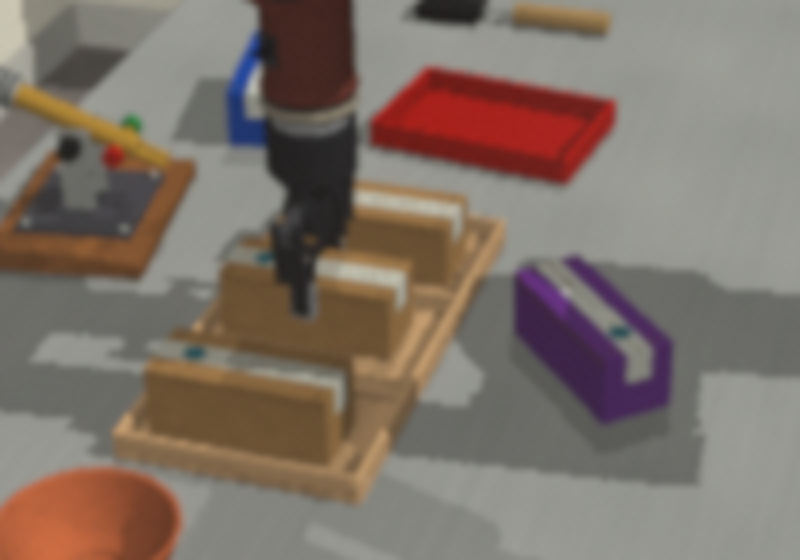

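The gripper holds box 2 near its middle, at crop (305,300), and box 3 is seated. I lift and shake box 2 with the same profile.

>>> play_rows(motion=[[50,[0,0,5],0],[50,[0,0,10],0],[50,[0,0,20],0],[50,[0,0,25],0],[50,[0,0,25],0],[50,[0,0,15],0],[50,[0,0,0],0],[50,[0,0,0],0]])

```text
time: 14.3
position: [558.0, 123.5, 148.6]
tcp_rot: [180.0, -0.0, -90.8]
force: [-0.3, -0.0, -3.6]
gripper_width: 0.719
```

```bash
python3 -c "
from h import *
samp(14)"
```

```text
15.0 [558.5 123.5 149.2] 61.2
mean [-4.600e-02 -4.400e-02 -4.097e+00 -1.000e-03  1.200e-02  2.000e-03]
std  [0.623 0.434 0.554 0.03  0.016 0.021]
My [ 0.01   0.052  0.025  0.02   0.012  0.014  0.02   0.018 -0.016 -0.005
  0.007 -0.007  0.006  0.018]
```

>>> play_rows(motion=[[50,[-45,0,0],0],[50,[-45,0,0],0],[50,[45,0,0],0],[50,[45,0,0],0],[50,[-45,0,0],0],[50,[-45,0,0],0],[50,[0,0,0],0]])

```text
time: 15.7
position: [460.6, 123.4, 144.3]
tcp_rot: [179.2, -0.1, -90.8]
force: [-0.6, -0.3, -4.5]
gripper_width: 0.715
```

```bash
python3 -c "
from h import *
samp(20)"
```

```text
16.7 [468.4 123.5 149.2] 61.4
mean [ 1.490e-01  4.300e-02 -4.088e+00  2.000e-03 -2.000e-03  2.000e-03]
std  [0.472 0.441 0.537 0.022 0.061 0.018]
My [-0.083  0.043 -0.123  0.072  0.013 -0.082  0.033 -0.014 -0.042  0.096
  0.032 -0.042  0.024  0.065 -0.085  0.027  0.029 -0.063 -0.027  0.078]
```

>>> play_rows(motion=[[50,[28,0,0],0],[50,[28,0,0],0],[50,[28,0,-10],0],[50,[0,0,-30],0],[50,[0,0,-30],0],[50,[0,0,-12],0],[50,[0,0,-6],0],[50,[0,0,0],0],[50,[0,0,0],0],[50,[0,0,0],0]])

```text
time: 17.7
position: [553.8, 123.7, 63.0]
tcp_rot: [-179.8, 0.0, -90.8]
force: [1.0, -0.1, -4.0]
gripper_width: 0.72
```

>>> play_rows(motion=[[50,[0,0,-4],0],[50,[0,0,-3.5],0],[50,[0,0,-2],0],[50,[0,0,-1],0],[50,[0,0,-0.7],0],[50,[0,0,0],0],[50,[0,0,0],0]])

```text
time: 18.4
position: [552.4, 123.5, 50.7]
tcp_rot: [180.0, -0.0, -90.8]
force: [-4.0, -0.4, 6.2]
gripper_width: 0.72
```

>>> play_rows(motion=[[85,[0,0,0],0],[85,[0,0,0],0],[85,[0,0,0],0],[85,[0,0,0],0],[85,[0,0,25],0],[85,[0,0,40],0],[85,[2,37,20],0],[85,[2,37,0],0],[85,[2,37,0],0],[85,[2.5,37,-10],0]])

```text
time: 19.4
position: [562.4, 273.3, 127.0]
tcp_rot: [-179.8, 0.1, -90.8]
force: [0.9, 0.7, -0.7]
gripper_width: 0.994
```

>>> play_rows(motion=[[85,[0,0,-30],0],[85,[0,0,-25],0],[85,[0,0,-13],0],[85,[0,0,-5],0],[85,[0,0,-1],0],[50,[0,0,0],0],[50,[0,0,0],0],[50,[0,0,0],0],[50,[0,0,0],0],[50,[0,0,0],0]])

```text
time: 20.4
position: [562.3, 271.7, 52.8]
tcp_rot: [-179.8, 0.0, -90.8]
force: [0.2, -0.7, 5.6]
gripper_width: 0.716
```

Run:
```python
from h import *
s=status.sense(); print(s["gripper_width"]*85.4,s["position"],s["tcp_rot"],s["force"],s["moment"])
c=optics.read_camera("side"); cv2.imwrite("pics/s4.png",cv2.resize(c["img"][170:310,180:380],None,fx=4,fy=4,interpolation=cv2.INTER_CUBIC)[:,:,::-1])
```

```text
61.14145572840474 [562.32190724 271.74397663  52.81951944] [-1.79831188e+02  4.98531581e-02 -9.08267205e+01] [ 0.15508912 -0.67982765  5.59136675] [-0.09555553  0.09493174 -0.11889453]
```

View pics/s4.png

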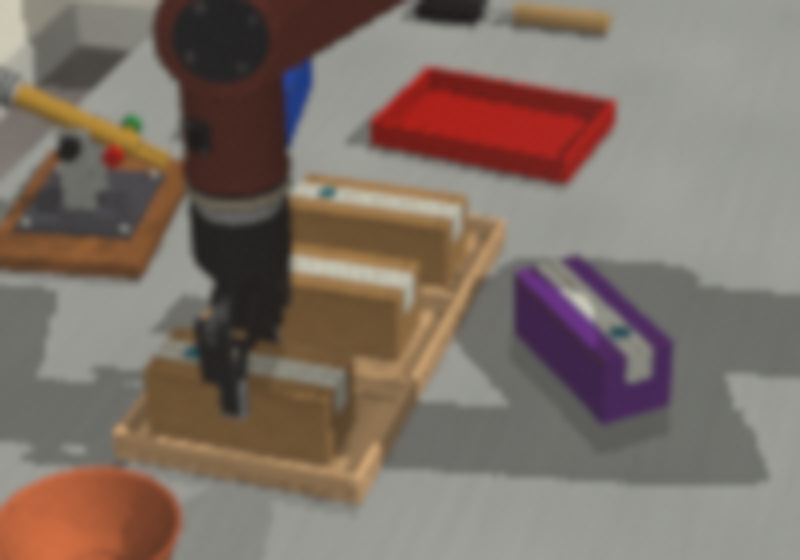

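The gripper holds box 1 at crop (235,400). Boxes 2 and 3 are seated level. Same lift and shake for box 1.

>>> play_rows(motion=[[50,[0,0,5],0],[50,[0,0,10],0],[50,[0,0,20],0],[50,[0,0,25],0],[50,[0,0,25],0],[50,[0,0,15],0],[50,[0,0,0],0],[50,[0,0,0],0]])

```text
time: 21.25
position: [560.6, 271.4, 150.4]
tcp_rot: [180.0, -0.0, -90.8]
force: [-0.4, -0.5, -3.8]
gripper_width: 0.72
```

```bash
python3 -c "
from h import *
samp(14)"
```

```text
21.95 [561.  271.5 151. ] 61.2
mean [-0.098 -0.132 -3.694 -0.007  0.011  0.   ]
std  [0.512 0.591 0.454 0.031 0.034 0.022]
My [ 0.034  0.035  0.023  0.028 -0.035 -0.053  0.053 -0.036  0.038  0.059
  0.011  0.014 -0.004 -0.017]
```

>>> play_rows(motion=[[50,[-45,0,0],0],[50,[-45,0,0],0],[50,[45,0,0],0],[50,[45,0,0],0],[50,[-45,0,0],0],[50,[-45,0,0],0],[50,[0,0,0],0]])

```text
time: 22.65
position: [464.1, 270.5, 146.8]
tcp_rot: [179.4, -0.2, -90.7]
force: [-0.2, -0.1, -3.7]
gripper_width: 0.718
```

```bash
python3 -c "
from h import *
samp(20)"
```

```text
23.65 [471.  271.5 151. ] 61.3
mean [ 0.223 -0.103 -3.254 -0.    -0.068 -0.004]
std  [0.428 0.538 0.768 0.031 0.034 0.028]
My [-0.004 -0.015 -0.052 -0.035 -0.095 -0.101 -0.003 -0.073 -0.078 -0.068
 -0.091 -0.046 -0.09  -0.116 -0.106 -0.043 -0.09  -0.074 -0.068 -0.113]
```

Box 1's moment settled at −0.068 N·m after the shake, close to the 0.074 expected for the ball at one end. Boxes 2 and 3 stayed near 0. I confirm by shaking the other way.

>>> play_rows(motion=[[50,[45,0,0],0],[50,[45,0,0],0],[50,[-45,0,0],0],[50,[-45,0,0],0],[50,[45,0,0],0],[50,[45,0,0],0],[50,[0,0,0],0]])

```text
time: 24.35
position: [564.5, 270.7, 150.3]
tcp_rot: [-179.9, 0.0, -90.9]
force: [1.2, 0.5, -2.1]
gripper_width: 0.715
```

```bash
python3 -c "
from h import *
samp(20)"
```

```text
25.35 [561.  271.5 150.9] 60.8
mean [ 0.015  0.011 -3.558 -0.005  0.074 -0.012]
std  [0.59  0.539 0.468 0.032 0.035 0.026]
My [0.008 0.005 0.077 0.055 0.04  0.096 0.074 0.138 0.107 0.063 0.104 0.067
 0.086 0.123 0.042 0.101 0.071 0.11  0.049 0.059]
```

Reversed to +0.074 N·m, so box 1 is the loose one. Carrying it to the red tray.

>>> play_rows(motion=[[50,[0,-15,10],0],[50,[-3,-30,0],0],[50,[-4,-40,0],-0.02],[50,[-4,-40,0],-0.02],[50,[-4,-40,0],-0.02],[50,[-4,-40,0],-0.02],[50,[-4,-40,0],-0.02],[50,[-4,-40,0],-0.02],[50,[-4,-40,0],-0.01],[50,[-4,-40,0],0]])

```text
time: 26.35
position: [525.5, -95.9, 162.0]
tcp_rot: [-179.9, -0.0, -98.3]
force: [1.1, -0.5, -3.6]
gripper_width: 0.713
```

>>> play_rows(motion=[[50,[-4,-40,0],0],[50,[-4,-40,0],0],[50,[-4,-40,0],0],[50,[-4,-35,0],0],[50,[0,-17,0],0],[50,[0,-5,-10],0],[50,[0,0,-25],0],[50,[0,0,-25],0],[50,[0,0,-20],0],[50,[0,0,-10],0]])

```text
time: 27.35
position: [508.5, -268.2, 68.1]
tcp_rot: [179.8, 0.1, -98.2]
force: [-0.3, -0.0, -3.0]
gripper_width: 0.714
```

>>> play_rows(motion=[[50,[0,0,0],0],[50,[0,0,0],0],[50,[0,0,0],0]])

```text
time: 27.65
position: [511.0, -270.9, 72.5]
tcp_rot: [-179.9, -0.1, -98.2]
force: [0.2, 0.4, -3.9]
gripper_width: 0.711
```

Run:
```python
from h import *
s=status.sense(); print(s["time"],s["position"],s["tcp_rot"],s["force"])
c=optics.read_camera("side"); cv2.imwrite("pics/s5.png",cv2.resize(c["img"][150:290,230:380],None,fx=4,fy=4,interpolation=cv2.INTER_CUBIC)[:,:,::-1])
c=optics.read_camera("top"); cv2.imwrite("pics/t5.png",cv2.resize(c["img"][130:290,170:400],None,fx=3.4,fy=3.4,interpolation=cv2.INTER_CUBIC)[:,:,::-1])
```

```text
27.65 [ 511.02230743 -270.91172021   72.50604353] [-1.79867906e+02 -6.57018719e-02 -9.82415706e+01] [ 0.19010993  0.40625412 -3.93211112]
```

View pics/s5.png

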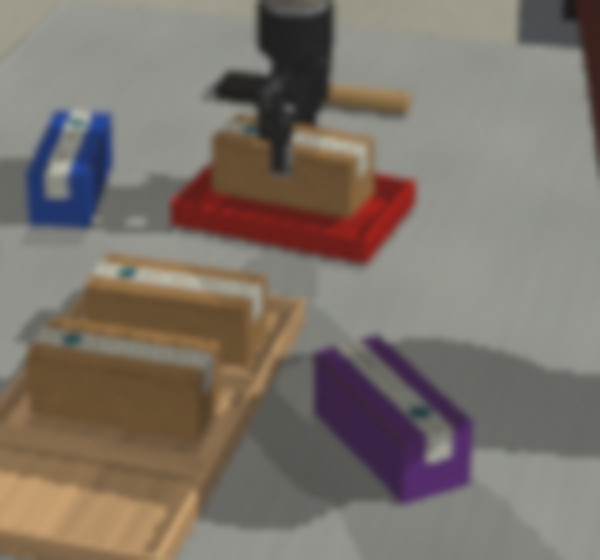

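View pics/t5.png

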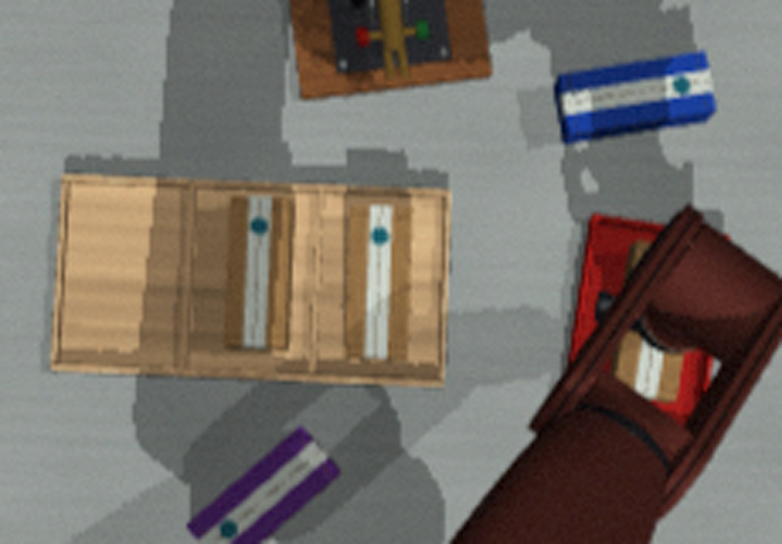

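Box 1 hangs inside the red tray's outline at side crop (290,175). Boxes 2 and 3 sit in their compartments.

>>> play_rows(motion=[[50,[0,0,-6],0],[50,[0,0,-5],0],[50,[0,0,-3],0],[50,[0,0,-2],0],[50,[0,0,-1],0],[50,[0,0,-1],0],[50,[0,0,0],0],[50,[0,0,0],0]])

```text
time: 28.55
position: [510.2, -270.7, 53.3]
tcp_rot: [-180.0, -0.0, -98.3]
force: [-0.3, 0.2, -1.6]
gripper_width: 0.713
```

>>> play_rows(motion=[[50,[0,0,-0.7],0],[50,[0,0,-0.7],0],[50,[0,0,0],0],[50,[0,0,0],0]])

```text
time: 28.95
position: [510.3, -270.8, 53.0]
tcp_rot: [-180.0, -0.0, -98.3]
force: [-5.0, 1.6, 7.7]
gripper_width: 0.714
```

Contact. I release and retreat upward, then clear of the view.

>>> play_rows(motion=[[85,[0,0,0],0],[85,[0,0,0],0],[85,[0,0,0],0],[85,[0,0,0],0],[85,[0,0,15],0],[85,[0,0,35],0],[85,[0,0,45],0],[85,[0,0,45],0],[85,[0,0,40],0],[85,[0,0,0],0]])

```text
time: 29.95
position: [513.3, -272.7, 240.8]
tcp_rot: [-179.3, -0.4, -98.3]
force: [0.5, 0.3, 0.2]
gripper_width: 0.991
```

>>> play_rows(motion=[[85,[-20,-40,0],0],[85,[-20,-40,0],0],[85,[-20,-40,0],0],[85,[-20,-40,0],0],[85,[-20,-40,0],0],[85,[-20,-40,0],0],[85,[-20,-40,0],0],[85,[0,0,0],0],[85,[0,0,0],0]])

```text
time: 30.85
position: [369.1, -550.9, 231.3]
tcp_rot: [180.0, 0.1, -98.4]
force: [-0.5, -0.1, -0.9]
gripper_width: 0.994
```

Run:
```python
from h import *
img,W=cloud("top")
cv2.imwrite("pics/t6.png",img[:,:,::-1])
cv2.imwrite("pics/t6c.png",cv2.resize(img[130:290,170:400],None,fx=3.4,fy=3.4,interpolation=cv2.INTER_CUBIC)[:,:,::-1])
cv2.imwrite("pics/s6.png",optics.read_camera("side")["img"][:,:,::-1])
for nm,(u0,u1,v0,v1) in dict(red=(335,385,190,260),b2=(230,262,178,240),b3=(266,297,178,240)).items():
    p=W[v0:v1,u0:u1].reshape(-1,3); p=p[p[:,2]>45]; m=np.median(p[:,2]); q=p[abs(p[:,2]-m)<6]
    print(nm,len(q),m.round(1),rect(q))
print(status.sense()["time"])
```

```text
red 688 66.6 (array([ 509.1, -271.3]), array([ 63.3, 150.8]), 82.0)
b2 682 66.5 (array([551.9, 122.4]), array([ 62.4, 151. ]), 89.1)
b3 680 66.1 (array([544.5,   1.3]), array([ 62.4, 151.1]), 89.1)
30.95
```

View pics/t6.png

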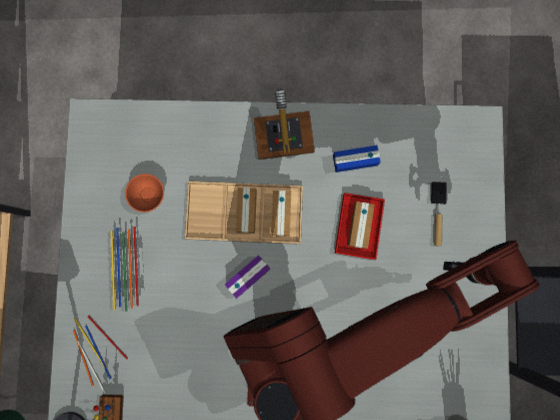

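View pics/s6.png

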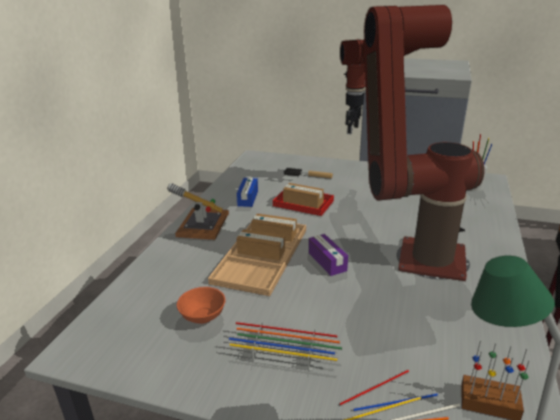

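Box 1 lies lid up in the red tray at (360,224). Boxes 2 and 3 are lid up in their own compartments, the bystanders look unmoved and the gripper is clear. I hand the job in.

```bash
python3 -c "
from bench import bot
print(bot.close_job())"
```

```text
the job is handed in; nothing more can be done
None
```

Box 1 is the one with the loose ball; it now sits lid up in the red repacking tray, and the job is handed in.

- **Finding it:** I lifted and shook boxes 3, 2 and 1 in turn. Only box 1's wrist moment changed with the shaking, settling at −0.07 N·m and then +0.07 N·m after a shake the other way. A loose ball at one end should give about 0.074. Boxes 2 and 3 averaged near zero after shaking, with oscillation of about ±0.1 N·m. One short average on box 3 read 0.026 while it was still swaying, and its later averages were zero.
- **Final positions:** The last pictures show box 1 about 1 mm from my estimate of the red tray's centre and lined up with it. Boxes 2 and 3 are lid up in their own compartments, well clear of the walls. All three lids are at the seated height of about 66 mm.
- **Contact:** At each set-down the end-of-move reading, which includes the box's weight, was 6–8 N upward. I only have those readings, so brief peaks in between were not seen.
- **Bystanders and time:** The look-alikes and the other things on the bench look unmoved. The clock read about 31 s at the last check before hand-in, against the 70 s limit.

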